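# Route the counter oil dispenser to the bottle with the funnel

## Robot

A 7-joint arm with a two-finger parallel gripper is mounted at the origin on the work surface. World frame = base frame: x ahead of the robot, y to its left, z up, the work surface at z = 0. Lengths are in m, angles in rad, forces in N, time in s.
With the tool pointing down it reaches from about 0.4 to 0.925 m from the base axis. Payload 4.1 kg.
Tool frame: the origin (TCP) lies midway between the tips of the shut fingers; the grasp point (between the pads) lies bot.pinch_z behind it (bot.pinch_z is the distance from the TCP to the grasp point, in m); z points along the fingers, y is the line along which they close (so a half turn about z gives the same grasp; the last joint's range is limited). The gripper opens to 85 mm and grips with 20 to 120 N. Pads are 22 mm wide; open, the fingers measure 114 mm over their backs; the gripper's body (76 mm by 85 mm) begins 54 mm behind the grasp point. The pads swing forward as they close: fully open they stand 13 mm farther back than shut.
Start: joints at [1.112, 0.398, 0.045, 1.537, -0.019, 1.207, -0.051], TCP at [0.229, -0.608, 0.231] pointing down, gripper open.
Joint ranges: [-2.82, 2.82], [-0.49, 2.23], [-1.37, 1.46], [0, 2.46], [-1.36, 4.5], [0.23, 2], [-2.94, 2.94]. Speed limits (rad/s): [2.57, 2.57, 3.14, 3.14, 3.14, 3.14, 3.14].

## Interface

Orientations are given as a 3x3 rotation matrix whose columns are the frame's x, y, z axes.
In Python, from station import bot, cams, workorder gives the robot as it stands.
- The arm moves only by the shell command python3 -m handwheel 'ROWS' [FORCE]. ROWS is JSON, a list of rows, each a list of 3 entries, a list of its own where there are three numbers: the opening, from 0 (shut) to 1 (fully open), then the shift along the tool's x, y, z in cm, then the turn about the tool's z in degrees. A call has 1 to 8 rows; each row is the pose to reach, as a shift and turn from the pose commanded when the call began, along the tool's axes at that moment; what a row does not reach only later rows make up. A row lasts 1/12 s, in which the tool goes at most 41.7 mm and 7.16 degrees, less where a joint would pass 70% of its speed; a pose out of reach is approached as far as the arm can. A call with a gripper value outside its range is refused whole. The fingers move at their own pace and stop on an object; FORCE is the grip in N (left out, the last holds). Time passes only in rows, so rows that repeat a pose let the fingers close. It gives the time, the measured TCP pose, the force, the opening and the grip force at its end, in the units of the state.
- bot.get_obs(): the state, without advancing time (a new reading comes with each control period).
- cams.get_image(name): name is "scene" or "side" or "wrist"; returns a dict with "frame" (400x640x3 uint8, red, green, blue), "fx", "fy", "cx", "cy" (pixels), "R" (3x3) and "t" (3): a world point X has camera coordinates R X + t. Camera axes: x right, y down, z forward; pixel columns grow to the right and rows downward; lengths in m; the calibration is good to about 2 mm. The wrist camera is an equidistant fisheye: a pixel r from the principal point sees the ray r / f radians off the axis. A picture is of the moment at which its call begins. There is no depth.
- workorder.finish_job(): hands the job in; it is judged then, once.
Trained networks look in the newest picture that a camera, given by its name, has taken for a name from the list of things; names that differ only in an ending like _2 or _b are one class to them, and where a whole thing is asked for, a point or a joint stands for the part that bears it (a point fixed in the world has none). Each returns a list of dicts, best first, with "conf" (0 to 1); they miss things now and then, are a little off and sometimes report something else, mostly with a low value. They report only what shows in the picture. A call takes as long as a camera call. They do not tell look-alikes from the thing itself.
- cams.masks_of(camera, thing): "pixels" (400x640 bool, what is visible of it) and "box" ([centre column, centre row, width, height] in pixels, round what is visible of it).
The state is a dict: "t": time; "qpos": joint angles; "joint_velocities": joint speeds; "effort": joint torques, N m; "tool_pos": TCP position; "eef_rot": TCP orientation; "contact_force": force on the tool from outside, world axes, zero at the start; "moment": the same for the moment, N m; "grip_width": finger opening in m; "gripper_force": force on a finger pad.
Only numpy, scipy, OpenCV 4.12 (cv2) and the standard library are available. Lean on these libraries where they do the work, as an engineer would, in place of code of your own. Each camera call takes 0.05 s, during which the arm holds its last target. There are 200 camera calls.

## Task

Pushing with a fingertip, swing the red selector arm of the oil dispenser until it points squarely at the brass spout above the bottle with the light-blue funnel; only then push the yellow valve lever round until it is fully open, in line with its pipe. Grasp and lift nothing, and leave the bottles, cans and everything else on the counter standing where they are.

Things in the scene. Friction and masses are not known exactly. Their poses are not given: they have to be found in the camera images.
- selector (a joint): Angle of the red arm (rad). 0 = parked, pointing from point valve_axis through point selector_axis and on, away from the valve; positive = counterclockwise seen from above; stops at -2.1 and 2.1. Starts between -0.3 and 0.3. The four spouts lie at -1.75, -0.95, 0.95 and 1.75. Stiff (0.12 N m, about 1.5 N at 85 mm out); stays where it is left, no springs or detents.
- selector_axis (a point): On the upright axis of the red arm, half-way up it, 177 mm above the counter. The arm is a level bar, 14 mm wide, 16 mm tall (underside 169, top 185 mm above the counter), reaching 125 mm out (last 13 mm narrower); hub radius 17 mm. Below it lie the four brass spout pipes, tops at 150 mm. Within 130 mm of the axis nothing but the arm is higher than 150 mm, save the hub and its head (radius 34 mm).
- selector_tip (a point): The outer end of the red selector arm, 125 mm from its axis, half-way up the arm; it turns with the arm. When the arm points squarely at a spout this point is directly over that spout's down-turned mouth.
- valve (a joint): Angle of the yellow valve lever (rad). 0 = shut, lever square across the pipe; grows clockwise seen from above; stop at 1.57 = fully open, lever in line with the pipe and pointing away from the red selector. It starts between 0 and 0.15. Stiff (0.15 N m, about 2 N at 80 mm out): it stays where it is left, without springs.
- valve_axis (a point): Point on the upright axis of the yellow valve lever, half-way up the lever, 138 mm above the counter, 190 mm from the selector axis. The lever is a horizontal bar, 18 mm wide and 14 mm tall (underside 131 mm, top 145 mm above the counter), that runs 110 mm out from this axis over a steel pipe whose top is 110 mm (valve body 118 mm) above the counter.
- valve_tip (a point): The outer end of the yellow lever, 110 mm from its axis, half-way up; it turns with the lever.
- funnel_bottle: Small amber glass bottle, 64 mm wide, with a light-blue funnel (80 mm across, top at 116 mm above the counter) set in its neck; loose, about 0.35 kg. It stands on the counter under one of the four brass spouts, centred within 3 mm below the spout's mouth, which is 125 mm out from the selector axis. Origin: centre of its underside, z up.
- red_can: Can with a red label, 56 mm wide, 95 mm tall, loose, under another spout; leave it. Origin: centre of its underside.
- white_bottle: White closed bottle with a blue label, 56 mm wide, 105 mm tall, loose, under another spout; leave it. Origin: centre of its underside.
- green_jar: Green glass jar with a black lid, 56 mm wide, 85 mm tall, loose, under another spout; leave it. Origin: centre of its underside.
- grey_can: Can with a yellow label, 66 mm wide, 120 mm tall, loose, on the counter beside the dispenser; leave it. Origin: centre of its underside.
- fitting_a: Brass hose fitting standing upright, 45 mm tall, 35 mm wide; leave it. Origin: centre of its underside.
- fitting_b: Brass hose fitting standing upright, 60 mm tall, 41 mm wide; leave it. Origin: centre of its underside.
- wrench: Steel wrench lying on the counter, 170 mm long along its x axis; leave it. Origin: on its underside.
Things that resemble listed ones, but are neither listed nor needed, are in the scene too. Leave any purple look-alike of the funnel_bottle alone.

How it is judged:
On the way, in this order (a step that is already met when the one before it is completed fails the run):
1. with the yellow valve still shut, the red arm points at the spout above the funnel bottle (tip within 18 mm of the bottle's centre line) (horizontal distance between selector_tip and funnel_bottle below 0.018 m and value of joint valve below 0.3 rad), for 0.3 s.
2. the yellow lever is fully open (within 10 degrees of its stop) (value of joint valve above 1.4 rad), for 0.2 s.
At the end, for the whole second after the job is handed in: The tip of the red arm rests within 18 mm (about 8 degrees) of the funnel bottle's centre line seen from above, the yellow lever is within 10 degrees of its fully open stop, the funnel bottle stands upright within 15 mm of its starting place, and nothing else has moved more than 20 mm (horizontal distance between selector_tip and funnel_bottle below 0.018 m and value of joint valve above 1.4 rad and velocity of joint selector between -0.05 and 0.05 rad/s and distance of funnel_bottle from where it was at the start of the episode below 0.015 m and angle between funnel_bottle's own z axis and vertical below 0.1 rad and distance of each of red_can, white_bottle, green_jar, fitting_a, fitting_b, wrench, grey_can from where it was at the start of the episode below 0.02 m); the robot touches nothing.
It fails at once if the yellow valve is opened (more than 0.4 rad) while the red arm does not point at the funnel bottle's spout (value of joint valve above 0.4 rad and horizontal distance between selector_tip and funnel_bottle above 0.022 m).
It fails at once if the funnel bottle is pushed more than 20 mm, lifted or tipped (distance of funnel_bottle from where it was at the start of the episode above 0.02 m or height (world z) of funnel_bottle above 0.01 m or angle between funnel_bottle's own z axis and vertical above 0.25 rad).
It fails at once if another bottle, can, fitting or the wrench is moved more than 25 mm or lifted (distance of any of red_can, white_bottle, green_jar, fitting_a, fitting_b, wrench, grey_can from where it was at the start of the episode above 0.025 m or height (world z) of any of red_can, white_bottle, green_jar, fitting_a, fitting_b, wrench, grey_can above 0.02 m).
It also fails if it takes over 64 s, if anything falls off the work surface, if the arm or the gripper's body presses on something with over 40 N, if the wrist force passes 120 N, or if a joint passes its speed limit or range.

## Working session

There is one attempt and no reset: what is moved stays moved. The work goes in short steps, Python scripts to look and compute and a shell command to move; the robot and the scene stay as the last step left them, time stands still between calls to the robot, and variables do not carry over. Pictures are saved under pics/ and viewed, at most 10 in all, crops included, and the job is handed in when it is done.

```bash
mkdir -p pics; ls
cat > h.py <<'E'
import numpy as np, cv2
from station import bot, cams, workorder
def save(c,n):
    d=cams.get_image(c); cv2.imwrite(f'pics/{n}.png',d['frame'][:,:,::-1]); return d
def onplane(d,u,v,z):
    R=np.array(d['R']);t=np.array(d['t']);C=-R.T@t
    r=R.T@np.array([(u-d['cx'])/d['fx'],(v-d['cy'])/d['fy'],1]); return C+r*(z-C[2])/r[2]
def proj(d,X):
    c=np.array(d['R'])@X+np.array(d['t']); return d['fx']*c[0]/c[2]+d['cx'],d['fy']*c[1]/c[2]+d['cy']
E
python3 - <<'E'
from h import *
fr=[]
for c in ['scene','side']:
    d=save(c,c+'0'); print(c,-np.array(d['R']).T@d['t'],d['fx'])
    for n in ['funnel_bottle','selector','valve','selector_tip','red_can','white_bottle','green_jar','grey_can','fitting_a','wrench']:
        print(n,[(round(m['conf'],2),np.round(m['box']).tolist()) for m in cams.masks_of(c,n)])
o=bot.get_obs();print(o['t'],o['tool_pos'],np.round(o['eef_rot'],3),bot.pinch_z)
E
```

```text
pics
scene [1.21864251 0.10346129 1.0814421 ] 383.94111009129637
funnel_bottle [(0.7, [308.0, 229.0, 28.0, 37.0]), (0.67, [333.0, 266.0, 32.0, 42.0]), (0.59, [355.0, 233.0, 27.0, 41.0])]
selector [(0.79, [282.0, 173.0, 51.0, 13.0])]
valve [(0.64, [366.0, 168.0, 13.0, 34.0])]
selector_tip [(0.68, [283.0, 170.0, 45.0, 11.0]), (0.25, [419.0, 218.0, 12.0, 12.0])]
red_can [(0.47, [306.0, 163.0, 15.0, 25.0])]
white_bottle [(0.75, [278.0, 224.0, 17.0, 19.0])]
green_jar [(0.7, [278.0, 173.0, 16.0, 25.0]), (0.42, [201.0, 175.0, 25.0, 37.0]), (0.38, [309.0, 229.0, 30.0, 36.0])]
grey_can [(0.45, [322.0, 181.0, 134.0, 78.0])]
fitting_a [(0.51, [420.0, 220.0, 9.0, 16.0]), (0.48, [413.0, 188.0, 5.0, 11.0])]
wrench [(0.76, [465.0, 225.0, 19.0, 47.0]), (0.49, [307.0, 164.0, 16.0, 27.0]), (0.48, [324.0, 181.0, 134.0, 82.0])]
side [0.32394435 1.04717727 0.71880849] 449.3793529979213
funnel_bottle [(0.69, [286.0, 225.0, 29.0, 48.0]), (0.67, [384.0, 206.0, 17.0, 34.0]), (0.62, [296.0, 201.0, 27.0, 46.0]), (0.57, [251.0, 211.0, 30.0, 49.0])]
selector [(0.64, [342.0, 156.0, 12.0, 24.0])]
valve [(0.79, [360.0, 210.0, 48.0, 14.0])]
selector_tip [(0.67, [341.0, 155.0, 9.0, 22.0])]
red_can [(0.71, [382.0, 204.0, 18.0, 33.0]), (0.28, [373.0, 191.0, 22.0, 26.0])]
white_bottle [(0.5, [310.0, 195.0, 12.0, 28.0])]
green_jar [(0.7, [374.0, 190.0, 22.0, 31.0])]
grey_can [(0.72, [367.0, 153.0, 18.0, 38.0])]
fitting_a [(0.93, [296.0, 292.0, 19.0, 26.0]), (0.77, [358.0, 295.0, 13.0, 22.0])]
wrench [(0.86, [288.0, 352.0, 82.0, 34.0])]
1.1 [ 0.22890558 -0.60841034  0.23134497] [[ 0.936  0.352  0.   ]
 [ 0.352 -0.936 -0.   ]
 [ 0.     0.    -1.   ]] 0.0187
```

Run:
```python
import cv2
a=cv2.imread('pics/scene0.png')[120:310,180:490]; cv2.imwrite('pics/sc.png',cv2.resize(a,(775,475),interpolation=cv2.INTER_CUBIC))
a=cv2.imread('pics/side0.png')[110:380,220:480]; cv2.imwrite('pics/sd.png',cv2.resize(a,(575,597),interpolation=cv2.INTER_CUBIC))
```

```text
(no output)
```

View pics/sc.png

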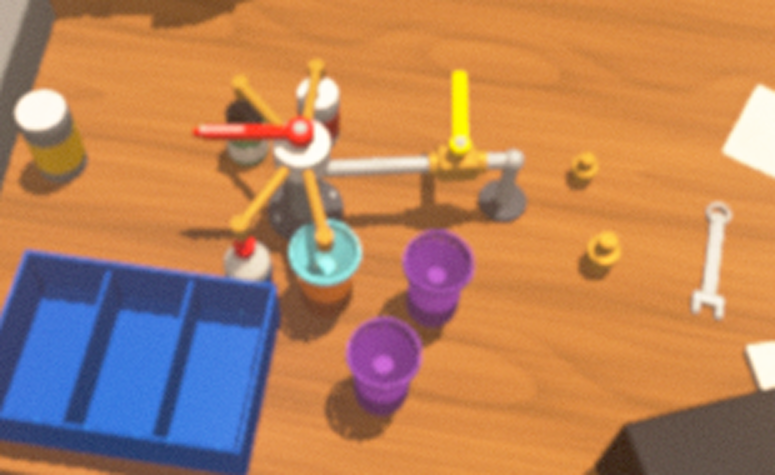

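View pics/sd.png

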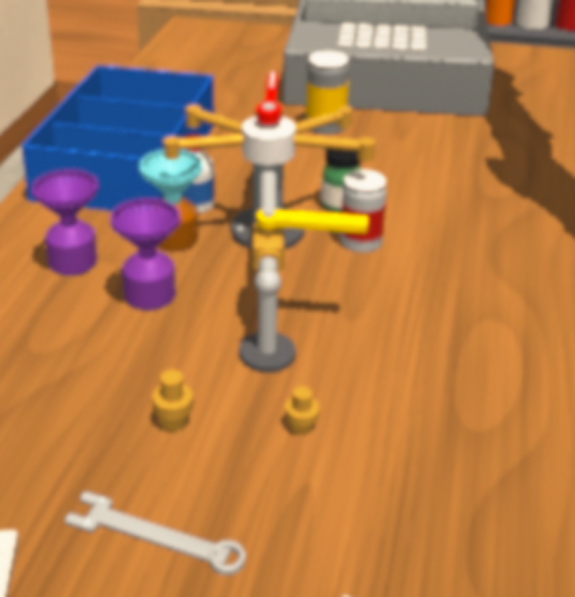

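The light-blue funnel is at scene crop (325,250), under the near-right spout (tip 323,237). The purple look-alikes are at (437,275) and (383,360). The red arm points left, away from the yellow lever at (460,110).

Run:
```python
from h import *
S=cams.get_image('scene');D=cams.get_image('side')
s=lambda x,y:(x/2.5+180,y/2.5+120)
q=lambda x,y:(x/2.2115+220,y/2.2115+110)
P={'hubtop':((300,125),(268,108),.19),'valve':((460,143),(265,218),.145),'vtip':((460,72),(367,223),.138),'seltip':((197,131),(272,74),.177),'mouth':((323,235),(172,145),.15),
'funnelTop':((325,250),(170,167),.116),'sp2':((236,226),(192,112),.15),'sp3':((239,82),(335,116),.15),'sp4':((316,66),(368,146),.15),'greycan':((42,108),(328,65),.12),'purp1':((437,262),(147,222),.116)}
for n,(a,b,z) in P.items():print(n,onplane(S,*s(*a),z).round(3),onplane(D,*q(*b),z).round(3))
```

```text
hubtop [ 0.583 -0.063  0.19 ] [ 0.58 -0.05  0.19]
valve [0.543 0.122 0.145] [0.539 0.135 0.145]
vtip [0.428 0.11  0.138] [0.431 0.106 0.138]
seltip [ 0.603 -0.181  0.177] [ 0.607 -0.185  0.177]
mouth [ 0.699 -0.015  0.15 ] [0.691 0.001 0.15 ]
funnelTop [ 0.699 -0.013  0.116] [ 0.696 -0.002  0.116]
sp2 [ 0.704 -0.113  0.15 ] [ 0.695 -0.097  0.15 ]
sp3 [ 0.503 -0.158  0.15 ] [ 0.508 -0.13   0.15 ]
sp4 [ 0.461 -0.069  0.15 ] [ 0.454 -0.055  0.15 ]
greycan [ 0.564 -0.397  0.12 ] [ 0.56 -0.37  0.12]
purp1 [0.692 0.116 0.116] [0.68  0.131 0.116]
```

```bash
python3 -m handwheel '[[0,[4,-2.6,-1],0],[0,[8,-5.2,-1],0],[0,[12,-7.8,-1],0],[0,[15,-10,-1],0],[0,[18,-12,-1],0],[0,[21,-14,-1],0],[0,[22.8,-15,-1],0],[0,[22.8,-15,-1],0]]'
python3 -m handwheel '[[0,[3,-2,0],0],[0,[6,-4,0],0],[0,[9,-6,0],0],[0,[12,-8,0],0],[0,[15,-10,0],0],[0,[18,-12,0],0],[0,[21,-14,0],0],[0,[22.8,-15,0],0]]'
cat >> h.py <<'E'
def rows(*W):
    o=bot.get_obs();p=np.array(o['tool_pos']);R=np.array(o['eef_rot'])
    print('t',o['t'],p.round(3),np.round(o['contact_force'],1))
    for w in W:print((R.T@(np.array(w)-p)*100).round(1).tolist(),end=' ')
    print()
A=np.array([.582,-.060]);a0=np.arctan2(-.187,.041)
def pt(th,r,off,z): # point beside the arm at selector angle th, off>0 clockwise side
    a=a0+th;u=np.array([np.cos(a),np.sin(a)]);n=np.array([u[1],-u[0]]);return [*(A+r*u+off*n),z]
E
python3 - <<'E'
from h import *
save('wrist','w1');save('side','s1')
rows(pt(-.03,.095,.05,.24),pt(-.03,.095,.05,.161))
E
```

```text
t: 1.87
tool_pos: [0.3948, -0.3813, 0.2417]
eef_rot: [[0.932, 0.363, 0.003], [0.363, -0.932, 0.003], [0.004, -0.001, -1.0]]
contact_force: [0.3, 0.8, 0.9]
grip_width: -0.0001
gripper_force: 0.0
t: 2.53
tool_pos: [0.5522, -0.1627, 0.2416]
eef_rot: [[0.934, 0.356, 0.002], [0.356, -0.934, 0.002], [0.002, -0.001, -1.0]]
contact_force: [0.0, -0.5, 0.4]
grip_width: 0.0002
gripper_force: 0.0
t 2.6333 [ 0.553 -0.162  0.241] [-0.1  0.2 -0.3]
[-0.2, -0.1, 0.1] [-0.2, -0.0, 8.0]
```

View pics/w1.png

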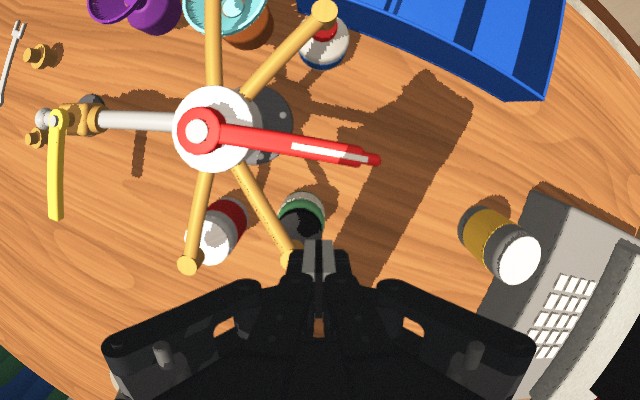

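The wrist view shows the closed fingertips at (317,250), clear on the -x side of the red arm, which runs from hub (195,130) to tip (378,160). The funnel is at the top, around (225,10). Next I'll descend and begin the push.

```bash
python3 -m handwheel '[[0,[0,0,3],0],[0,[0,0,6],0],[0,[0,0,7.9],0],[0,[0,0,7.9],0]]'
cat >> h.py <<'E'
def wplane(d,u,v,z):
    R=np.array(d['R']);t=np.array(d['t']);C=-R.T@t
    x=np.array([u-d['cx'],v-d['cy']]);r=np.hypot(*x);th=r/d['fx']
    k=R.T@np.array([*(np.sin(th)*x/r),np.cos(th)]);return (C+k*(z-C[2])/k[2]).round(3)
E
python3 - <<'E'
from h import *
# w1 was taken pre-descent; take a new one for refinement
d=save('wrist','w2')
for n in ['selector','selector_tip','valve','funnel_bottle']:
    print(n,[(round(m['conf'],2),np.round(m['box']).tolist()) for m in cams.masks_of('wrist',n)])
rows(*[pt(t,.095,.022,.161) for t in (-.03,.1,.25,.4,.55)])
E
```

```text
t: 2.97
tool_pos: [0.5459, -0.1681, 0.1578]
eef_rot: [[0.937, 0.35, -0.009], [0.35, -0.937, 0.001], [-0.008, -0.004, -1.0]]
contact_force: [-1.5, -0.3, -0.5]
grip_width: -0.0002
gripper_force: 0.0
selector [(0.81, [254.0, 133.0, 326.0, 96.0])]
selector_tip [(0.83, [254.0, 135.0, 324.0, 96.0])]
valve [(0.88, [3.0, 174.0, 6.0, 135.0])]
funnel_bottle [(0.6, [215.0, 13.0, 54.0, 25.0]), (0.56, [114.0, 7.0, 55.0, 14.0])]
t 3.2167 [ 0.551 -0.168  0.164] [-0.2  0.6  0.1]
[2.9, -0.0, 0.3] [4.1, 0.4, 0.3] [5.5, 0.7, 0.3] [7.0, 0.7, 0.4] [8.4, 0.6, 0.4]
```

View pics/w2.png

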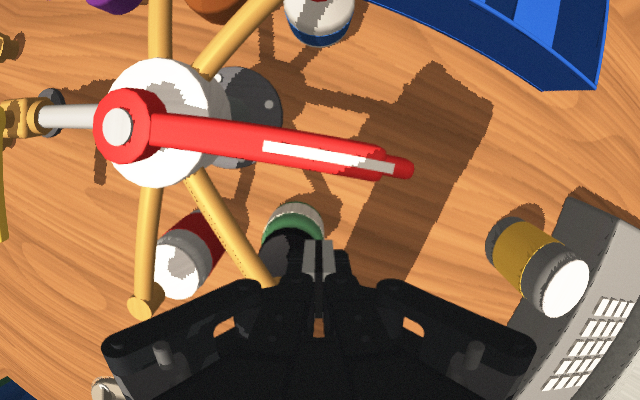

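Fingers are 4–5 cm short of the arm at the arm's height, clear of the spout at (150,300) and the green jar. Pushing now.

```bash
python3 -m handwheel '[[0,[1.2,0,0.2],0],[0,[2.4,0,0.2],0],[0,[3.2,0.1,0.2],0],[0,[4.1,0.4,0.2],0],[0,[4.8,0.6,0.2],0],[0,[5.5,0.7,0.2],0],[0,[6.2,0.7,0.2],0],[0,[7,0.7,0.2],0]]'
python3 - <<'E'
from h import *
d=cams.get_image('wrist')
m=cams.masks_of('wrist','selector')[0]
S=save('scene','sc3')
ms=cams.masks_of('scene','selector')
for x in ms[:1]:
    ys,xs=np.nonzero(x['pixels']);P=np.array([onplane(S,u,v,.185)[:2] for u,v in zip(xs,ys)])
    v=P-A;f=P[np.argmax((v**2).sum(1))]-A;print(x['conf'],x['box'],'far',f+A,np.hypot(*f),'th',np.angle(np.exp(1j*(np.arctan2(f[1],f[0])-a0))))
rows(*[pt(t,.095,.022,.161) for t in (.4,.55,.7,.85,1.,1.15,1.3)])
E
```

```text
t: 3.88
tool_pos: [0.618, -0.149, 0.1599]
eef_rot: [[0.936, 0.352, -0.002], [0.352, -0.936, -0.0], [-0.002, -0.0, -1.0]]
contact_force: [-3.1, 0.8, 0.3]
grip_width: -0.0004
gripper_force: 1.0
0.91 [283.1, 177.4, 43.0, 19.1] far [ 0.65963773 -0.15842906] 0.12536305535409784 th 0.45201867405492635
t 4.0833 [ 0.619 -0.149  0.16 ] [-0.1  0.5  0.1]
[-0.0, 0.1, -0.1] [1.4, -0.0, -0.1] [2.8, -0.4, -0.1] [4.2, -0.9, -0.0] [5.4, -1.7, -0.0] [6.5, -2.7, -0.0] [7.5, -3.8, -0.0]
```

```bash
python3 -m handwheel '[[0,[0.7,0,0],0],[0,[1.4,0,0],0],[0,[2.1,-0.2,0],0],[0,[2.8,-0.4,0],0],[0,[3.5,-0.6,0],0],[0,[4.2,-0.9,0],0],[0,[4.8,-1.3,0],0],[0,[5.4,-1.7,0],0]]'
cat >> h.py <<'E'
def sel(c='scene'):
    S=cams.get_image(c); x=(cams.masks_of(c,'selector') or cams.masks_of(c,'selector_tip'))[0]
    ys,xs=np.nonzero(x['pixels']);P=np.array([onplane(S,u,v,.185)[:2] for u,v in zip(xs,ys)])-A
    r=np.hypot(*P.T);k=P[(r>.04)&(r<.135)].sum(0);print(c,round(x['conf'],2),'rmax',r.max().round(3),'th',np.angle(np.exp(1j*(np.arctan2(k[1],k[0])-a0))).round(3))
E
python3 - <<'E'
from h import *
sel();sel('side')
rows(*[pt(t,.095,.022,.161) for t in (1.,1.15,1.3,1.4,1.5,1.6)])
E
```

```text
t: 4.75
tool_pos: [0.6632, -0.1135, 0.1603]
eef_rot: [[0.936, 0.352, 0.0], [0.352, -0.936, -0.0], [0.0, 0.0, -1.0]]
contact_force: [-2.4, -1.1, -0.7]
grip_width: 0.0002
gripper_force: 0.9
scene 0.7 rmax 0.129 th 1.045
side 0.55 rmax 0.115 th 1.263
t 4.95 [ 0.663 -0.113  0.161] [-0.7  0.3 -0.8]
[-0.0, 0.1, -0.0] [1.1, -0.9, -0.0] [2.1, -2.0, -0.0] [2.6, -2.8, -0.0] [3.1, -3.7, -0.0] [3.4, -4.6, -0.0]
```

```bash
python3 -m handwheel '[[0,[0.6,-0.5,0],0],[0,[1.1,-0.9,0],0],[0,[1.6,-1.5,0],0],[0,[2.1,-2,0],0],[0,[2.4,-2.5,0],0],[0,[2.7,-3,0],0],[0,[2.9,-3.4,0],0],[0,[3.1,-3.7,0],0]]'
python3 - <<'E'
from h import *
sel();sel('side')
S=save('scene','s4');a=cv2.imread('pics/s4.png')[150:270,240:400]
b=cams.get_image('side')['frame'][110:230,220:400,::-1]
cv2.imwrite('pics/s4c.png',np.vstack([cv2.resize(a,(400,300),interpolation=2),cv2.resize(b,(400,267),interpolation=2)]))
rows(*[pt(t,.095,.022,.161) for t in (1.5,1.55,1.6,1.65,1.7)])
E
```

```text
t: 5.62
tool_pos: [0.6787, -0.0676, 0.1603]
eef_rot: [[0.936, 0.353, 0.0], [0.353, -0.936, 0.0], [0.0, -0.0, -1.0]]
contact_force: [-1.0, -0.6, 1.0]
grip_width: -0.0002
gripper_force: 0.7
scene 0.57 rmax 0.13 th 1.504
side 0.73 rmax 0.124 th 1.771
t 5.9167 [ 0.679 -0.068  0.16 ] [-0.2  0.  -0. ]
[0.1, -0.0, -0.1] [0.2, -0.5, -0.1] [0.4, -0.9, -0.1] [0.6, -1.4, -0.1] [0.7, -1.8, -0.1]
```

View pics/s4c.png

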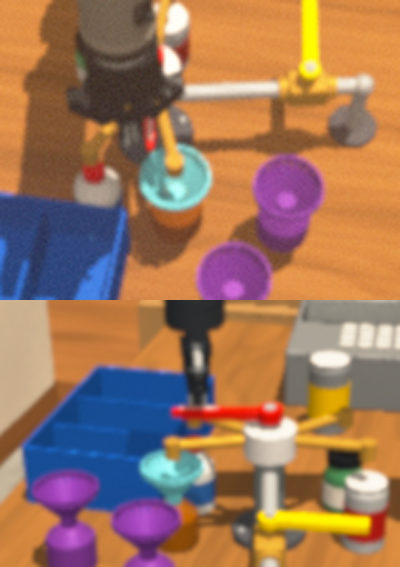

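The side view (lower) has the red tip at (175,412), over and just short of the spout mouth at (172,445). I'll compare them numerically.

Run:
```python
from h import *
D=cams.get_image('side');S=cams.get_image('scene')
f=lambda u,v,z:onplane(D,u/2.222+220,(v-300)/2.222+110,z).round(3)
g=lambda u,v,z:onplane(S,u/2.5+240,v/2.5+150,z).round(3)
t=f(173,412,.177);m=f(172,443,.15);h=f(270,412,.19);print('side tip',t,'mouth',m,'hub',h)
th=lambda p:np.angle(np.exp(1j*(np.arctan2(p[1]-A[1],p[0]-A[0])-a0)))
print(th(t),th(m)); m2=g(172,162,.15);print(m2,th(m2))
for x in (1.45,1.55,1.65,1.75):
    p=pt(x,.125,0,.177);print(x,[round(c*2.222) for c in (proj(D,p)[0]-220,proj(D,p)[1]-110+135)],[round(c*2.5) for c in (proj(S,p)[0]-240,proj(S,p)[1]-150)])
```

```text
side tip [ 0.703 -0.038  0.177] mouth [ 0.694 -0.005  0.15 ] hub [ 0.577 -0.041  0.19 ]
1.5348137343252708 1.8114395075365066
[ 0.701 -0.015  0.15 ] 1.7164907874004616
1.45 [173, 408] [141, 149]
1.55 [171, 413] [152, 149]
1.65 [170, 417] [164, 149]
1.75 [170, 421] [175, 147]
```

```bash
python3 -m handwheel '[[0,[0.2,-0.4,0],0],[0,[0.4,-0.8,0],0],[0,[0.5,-1.2,0],0],[0,[0.6,-1.5,0],0],[0,[0.7,-1.8,0],0],[0,[0.7,-1.8,0],0]]'
python3 - <<'E'
from h import *
sel();sel('side');rows(pt(1.5,.095,.05,.16))
d=save('wrist','w5')
a=cv2.imread('pics/w5.png')
S=cams.get_image('scene')['frame'][150:270,240:400,::-1]
b=cams.get_image('side')['frame'][110:230,220:400,::-1]
cv2.imwrite('pics/s5c.png',np.hstack([np.vstack([cv2.resize(S,(400,300),interpolation=2),cv2.resize(b,(400,267),interpolation=2)]),cv2.resize(a,(400,250))[np.r_[0:250,[0]*317]]]))
E
```

```text
t: 6.52
tool_pos: [0.6788, -0.0479, 0.1603]
eef_rot: [[0.935, 0.353, 0.0], [0.353, -0.935, 0.001], [0.0, -0.001, -1.0]]
contact_force: [0.5, -0.3, -0.3]
grip_width: -0.0001
gripper_force: 0.1
scene 0.44 rmax 0.126 th 1.696
side 0.74 rmax 0.127 th 1.956
t 6.7167 [ 0.679 -0.049  0.16 ] [-0.3 -0.6  0.5]
[-1.3, 4.6, 0.0]
```

View pics/s5c.png

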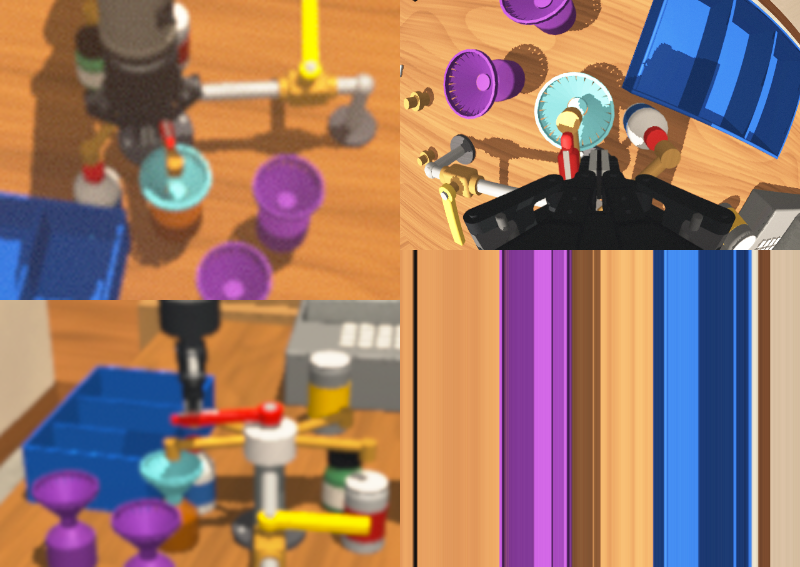

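The wrist view (top right) has the red tip at (568,140) almost over the mouth at (571,113). It's about 0.05 rad short, so one small nudge, then back off and lift.

```bash
python3 -m handwheel '[[0,[0.1,-0.2,0],0],[0,[0.1,-0.4,0],0],[0,[0.1,-0.4,0],0],[0,[-0.4,1,0],0],[0,[-1,3,0],0],[0,[-1,3.5,-2],0],[0,[-1,3.5,-5],0],[0,[-1,3.5,-8],0]]'
python3 -m handwheel '[[0,[-3,2.5,-1],0],[0,[-6,5,-2],0],[0,[-9,7.5,-2],0],[0,[-9,7.5,-2],0]]'
python3 - <<'E'
from h import *
sel();sel('side');rows()
d=save('wrist','w6')
a=cv2.imread('pics/w6.png')
S=cams.get_image('scene')['frame'][150:270,240:400,::-1]
b=cams.get_image('side')['frame'][110:230,220:400,::-1]
cv2.imwrite('pics/s6c.png',np.hstack([np.vstack([cv2.resize(S,(400,300),interpolation=2),cv2.resize(b,(400,267),interpolation=2)]),cv2.copyMakeBorder(cv2.resize(a,(400,250)),0,317,0,0,0)]))
E
```

```text
t: 7.53
tool_pos: [0.6808, -0.0878, 0.24]
eef_rot: [[0.937, 0.35, -0.003], [0.35, -0.937, -0.0], [-0.003, -0.001, -1.0]]
contact_force: [1.5, 0.6, 0.8]
grip_width: -0.0004
gripper_force: 0.0
t: 7.87
tool_pos: [0.6193, -0.2002, 0.2616]
eef_rot: [[0.941, 0.338, -0.002], [0.338, -0.941, -0.009], [-0.005, 0.008, -1.0]]
contact_force: [0.0, -2.9, -0.9]
grip_width: -0.0
gripper_force: 0.0
scene 0.85 rmax 0.127 th 1.709
side 0.53 rmax 0.124 th 1.995
t 8.0667 [ 0.624 -0.187  0.26 ] [-0.3  0.7  1. ]
```

View pics/s6c.png

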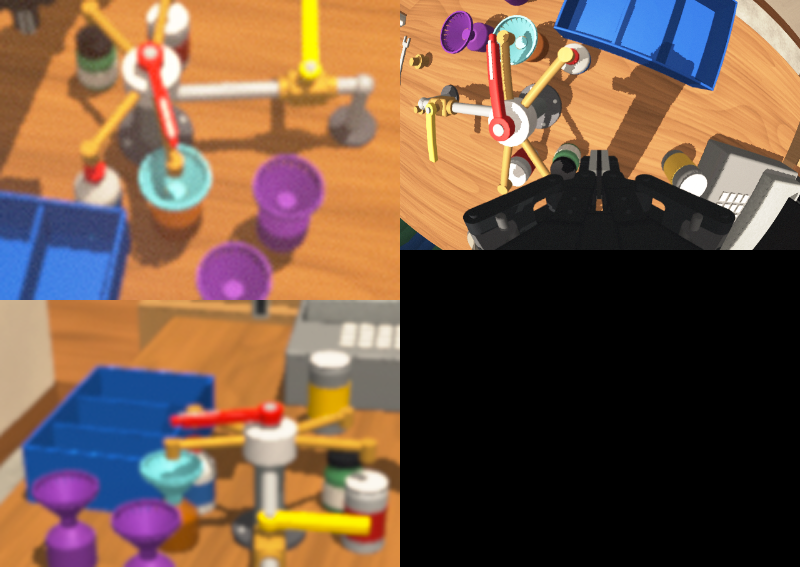

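The arm now lies over its spout: scene tip at (173,145), against (175,147) predicted for 1.75. Next, the valve.

```bash
cat >> h.py <<'E'
V=np.array([.541,.127]);v0=a0+np.pi+np.pi/2
def pv(th,r,off,z):
    a=v0-th;u=np.array([np.cos(a),np.sin(a)]);n=np.array([-u[1],u[0]]);return [*(V+r*u+off*n),z]
E
python3 - <<'E'
from h import *
print(pv(.05,.085,.055,.26)); rows(pv(.05,.085,.055,.26),pv(.05,.085,.055,.127))
E
```

```text
[np.float64(0.4662453777221822), np.float64(0.05872301670327853), 0.26]
t 8.2167 [ 0.625 -0.186  0.26 ] [0.3 0.9 0.5]
[-6.1, -28.5, 0.0] [-6.1, -28.4, 13.3]
```

```bash
python3 -m handwheel '[[0,[-0.8,-4,0],0],[0,[-1.6,-8,0],0],[0,[-2.4,-12,0],0],[0,[-3.4,-16,0],0],[0,[-4.3,-20,0],0],[0,[-5.2,-24,0],0],[0,[-6.1,-28.5,0],0],[0,[-6.1,-28.5,0],0]]'
python3 -m handwheel '[[0,[0,0,0],0],[0,[0,0,3],0],[0,[0,0,6],0],[0,[0,0,8],0],[0,[0,0,8],0]]'
python3 - <<'E'
from h import *
save('wrist','w7')
rows(*[pv(t,.085,o,.127) for t,o in ((.05,.055),(.05,.022),(.2,.022),(.4,.022),(.6,.022))])
E
```

```text
t: 8.88
tool_pos: [0.4625, 0.0666, 0.2607]
eef_rot: [[0.931, 0.364, -0.001], [0.364, -0.931, 0.002], [-0.0, -0.003, -1.0]]
contact_force: [-0.0, 0.3, 0.7]
grip_width: 0.0001
gripper_force: 0.0
t: 9.3
tool_pos: [0.464, 0.0562, 0.1761]
eef_rot: [[0.936, 0.351, -0.009], [0.351, -0.936, -0.001], [-0.008, -0.002, -1.0]]
contact_force: [-0.6, -0.3, -1.2]
grip_width: -0.0
gripper_force: 0.0
t 9.35 [0.466 0.057 0.178] [-0.4 -0.8  0.6]
[0.2, -0.2, 5.1] [0.8, -3.4, 5.1] [0.8, -4.7, 5.1] [1.1, -6.4, 5.1] [1.8, -8.1, 5.1]
```

View pics/w7.png

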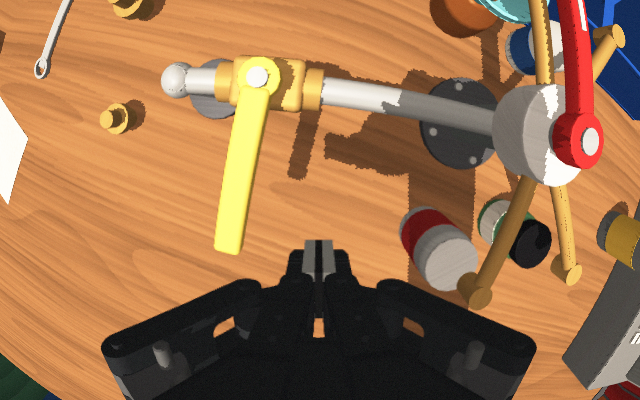

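Fingertips (317,255) sit on the selector side of the yellow lever, whose tip is at (230,250); the red can at (440,250) is well clear. Descending and pushing.

```bash
python3 -m handwheel '[[0,[0.2,-0.2,2.5],0],[0,[0.2,-0.2,4],0],[0,[0.2,-0.2,5],0],[0,[0.2,-0.2,5],0],[0,[0.5,-1.7,5],0],[0,[0.8,-3.2,5],0],[0,[0.8,-4.2,5],0],[0,[0.8,-5,5],0]]'
cat >> h.py <<'E'
def val():
    for c in ('scene','side'):
        S=cams.get_image(c);x=cams.masks_of(c,'valve')
        if not x: print(c,'none');continue
        x=x[0];ys,xs=np.nonzero(x['pixels']);P=np.array([onplane(S,u,v,.142)[:2] for u,v in zip(xs,ys)])-V
        r=np.hypot(*P.T);k=P[(r>.03)&(r<.125)].sum(0);print(c,round(x['conf'],2),r.max().round(3),'valve',np.angle(np.exp(1j*(v0-np.arctan2(k[1],k[0])))).round(3))
E
python3 - <<'E'
from h import *
val()
rows(*[pv(t,.085,.022,.127) for t in (.2,.3,.4,.5,.6,.7,.8,.9)])
E
```

```text
t: 10.02
tool_pos: [0.4578, 0.1077, 0.1317]
eef_rot: [[0.936, 0.352, 0.003], [0.352, -0.936, -0.001], [0.003, 0.002, -1.0]]
contact_force: [1.9, -2.6, -0.2]
grip_width: -0.0001
gripper_force: 1.2
scene 0.66 0.106 valve 0.257
side 0.85 0.111 valve 0.368
t 10.2167 [0.456 0.108 0.131] [-0.4 -0.1 -0.6]
[-0.1, 0.4, 0.4] [-0.0, -0.5, 0.4] [0.2, -1.3, 0.4] [0.5, -2.2, 0.4] [0.9, -3.0, 0.4] [1.3, -3.7, 0.4] [1.8, -4.4, 0.4] [2.4, -5.1, 0.4]
```

```bash
python3 -m handwheel '[[0,[0,-0.5,0.3],0],[0,[0.2,-1.3,0.3],0],[0,[0.5,-2.2,0.3],0],[0,[0.9,-3,0.3],0],[0,[1.3,-3.7,0.3],0],[0,[1.8,-4.4,0.3],0],[0,[2.4,-5.1,0.3],0],[0,[2.4,-5.1,0.3],0]]'
python3 - <<'E'
from h import *
val()
rows(*[pv(t,.085,.022,.128) for t in (.9,1,1.1,1.2,1.3,1.4,1.5,1.57)])
E
```

```text
t: 10.88
tool_pos: [0.4612, 0.1667, 0.1273]
eef_rot: [[0.935, 0.355, 0.0], [0.355, -0.935, 0.002], [0.001, -0.002, -1.0]]
contact_force: [-0.4, 0.6, -0.1]
grip_width: -0.0001
gripper_force: 0.0
scene 0.74 0.106 valve 0.923
side 0.6 0.114 valve 0.983
t 11.0833 [0.461 0.164 0.127] [-0.  -0.5 -0.1]
[0.0, 0.1, -0.1] [0.7, -0.5, -0.1] [1.4, -1.0, -0.1] [2.1, -1.5, -0.1] [2.9, -1.9, -0.1] [3.8, -2.1, -0.1] [4.6, -2.3, -0.1] [5.2, -2.4, -0.1]
```

```bash
python3 -m handwheel '[[0,[0.7,-0.5,0],0],[0,[1.4,-1,0],0],[0,[2.1,-1.5,0],0],[0,[2.9,-1.9,0],0],[0,[3.8,-2.1,0],0],[0,[4.4,-2.3,0],0],[0,[4.7,-2.3,0],0],[0,[4.7,-2.3,0],0]]'
python3 - <<'E'
from h import *
val();sel()
rows(*[pv(t,.085,.022,.128) for t in (1.5,1.57,1.62)])
E
```

```text
t: 11.75
tool_pos: [0.4975, 0.2031, 0.1273]
eef_rot: [[0.936, 0.353, 0.001], [0.353, -0.936, 0.002], [0.001, -0.001, -1.0]]
contact_force: [0.7, 0.3, 0.9]
grip_width: -0.0002
gripper_force: 0.0
scene 0.75 0.102 valve 1.534
side 0.69 0.116 valve 1.516
scene 0.81 rmax 0.127 th 1.706
t 12.05 [0.497 0.202 0.128] [-0.7  0.5  0.9]
[-0.1, -0.1, -0.0] [0.5, -0.2, -0.0] [1.0, -0.2, -0.0]
```

Nudge a bit further to the stop, then back off (-x) and lift.

```bash
python3 -m handwheel '[[0,[0.4,-0.1,0],0],[0,[0.6,-0.2,0],0],[0,[0.6,-0.2,0],0]]'
python3 -m handwheel '[[0,[-1,0,0],0],[0,[-3,0.8,0],0],[0,[-5,1.5,-1],0],[0,[-5,1.5,-4],0],[0,[-5,1.5,-8],0],[0,[-5,1.5,-12],0],[0,[-5,1.5,-12],0]]'
python3 - <<'E'
from h import *
val();sel();rows()
S=cams.get_image('scene')['frame'][120:270,180:400,::-1]
b=cams.get_image('side')['frame'][110:260,220:440,::-1]
cv2.imwrite('pics/s8.png',np.hstack([cv2.resize(x,(400,273),interpolation=2) for x in (S,b)]))
E
```

```text
t: 12.3
tool_pos: [0.4979, 0.203, 0.1264]
eef_rot: [[0.936, 0.351, -0.009], [0.351, -0.936, -0.006], [-0.011, 0.003, -1.0]]
contact_force: [-7.8, -4.9, 6.4]
grip_width: -0.0003
gripper_force: 4.8
t: 12.88
tool_pos: [0.4647, 0.1768, 0.2555]
eef_rot: [[0.936, 0.352, 0.016], [0.352, -0.936, 0.005], [0.017, 0.001, -1.0]]
contact_force: [1.6, 0.3, -0.2]
grip_width: 0.0002
gripper_force: 0.0
scene 0.68 0.103 valve 1.541
side 0.74 0.116 valve 1.517
scene 0.54 rmax 0.13 th 1.708
t 13.1833 [0.459 0.174 0.246] [-0.1 -0.3 -0.8]
```

View pics/s8.png

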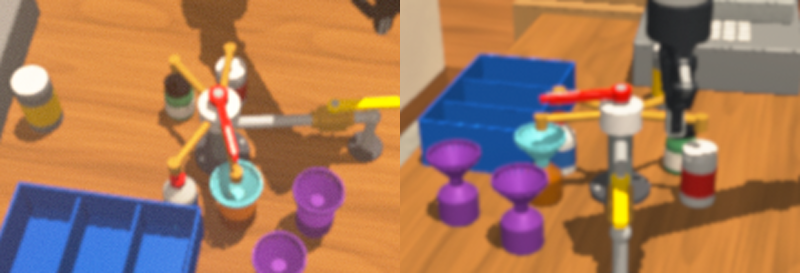

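The force rise shows the lever has reached its stop, and it lies along the pipe. The red arm still covers the funnel spout, everything else is standing, and the gripper is clear.

```bash
python3 -c "
from station import workorder
print(workorder.finish_job())"
```

```text
the job is handed in; nothing more can be done
None
```

The job is handed in, though no verdict came back: the red arm points at the light-blue funnel's spout, and the yellow lever was then pushed open to its stop, with nothing else seen to have moved.

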